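# Sort the dental bench into its work trays

### The job

Tidy the dental technician's bench: put both plaster tooth models into the pink tray, both small dropper bottles into the lime-green tray and the brass casting ring into the blue tray, each standing upright, flat on its tray's floor. Set everything down gently without dropping it, and leave the bur stand and the mixing bowl where they are.

Things in the scene. Friction and masses are not known exactly. Their poses are not given: they have to be found in the camera images.
- model_yellow: plaster tooth model: flat-sided base 56 (x) x 50 (y) x 28 high, ochre yellow plaster, with an ivory horseshoe of teeth on top (overall height 37), about 150 g; origin at the centre of its underside, z up, x towards the front teeth; grip it across the 50 mm sides (along its y)
- model_brown: plaster tooth model: flat-sided base 56 (x) x 50 (y) x 28 high, reddish brown plaster, with an ivory horseshoe of teeth on top (overall height 37), about 150 g; origin at the centre of its underside, z up, x towards the front teeth; grip it across the 50 mm sides (along its y)
- bottle_red: small dropper bottle: upright white cylinder 32 diameter x 52 high, then shoulder and pointed red cap, overall height 78, about 40 g; origin at the centre of its underside, z up the bottle
- bottle_blue: small dropper bottle: upright white cylinder 32 diameter x 52 high, then shoulder and pointed blue cap, overall height 78, about 40 g; origin at the centre of its underside, z up the bottle
- casting_ring: brass casting ring: open tube standing on end, 46 outside diameter, 39 bore, 50 high, about 150 g; origin at the centre of its underside, z along the tube
- tray_pink: Pink shallow open work tray, fixed to the bench: outside 123 (x) x 163 (y) x 20 high, walls and floor 4 thick, so inside 115 x 155 and 16 deep; origin at the centre of its underside on the bench (floor surface is 4 mm above it), z up, y along its long side
- tray_lime: Lime-green shallow open work tray, fixed to the bench: outside 123 (x) x 163 (y) x 20 high, walls and floor 4 thick, so inside 115 x 155 and 16 deep; origin at the centre of its underside on the bench (floor surface is 4 mm above it), z up, y along its long side
- tray_blue: Blue shallow open work tray, fixed to the bench: outside 123 (x) x 163 (y) x 20 high, walls and floor 4 thick, so inside 115 x 155 and 16 deep; origin at the centre of its underside on the bench (floor surface is 4 mm above it), z up, y along its long side
- bur_stand: aluminium bur stand, loose, to be left alone: block 30 (x) x 60 (y) x 18 high with ten small burs standing up to 38 high; origin at the centre of its underside, z up. Other small clutter among the things (a jar, hand tools) is under 60 high; taller equipment, up to 230, stands only beyond x = 0.76 m or more than 0.42 m to either side
- mixing_bowl: dark green mixing bowl, loose, to be left alone: rim diameter 76, 50 high; origin at the centre of its underside, z up

How it is judged (in metres and radians):
At the end, for the whole second after the job is handed in: Both models are in the pink tray, both dropper bottles in the lime-green tray and the casting ring in the blue tray: each origin inside the tray's inner walls, less than 9 mm above the tray's underside (so standing on its floor), upright within 0.12 rad, and at rest (under 0.02 m/s) (x of model_yellow in the frame of tray_pink between -0.0575 and 0.0575 m and y of model_yellow in the frame of tray_pink between -0.0775 and 0.0775 m and z of each of model_yellow, model_brown in the frame of tray_pink below 0.009 m and angle between each of model_yellow, model_brown, bottle_red, bottle_blue, casting_ring's own z axis and vertical below 0.12 rad and linear speed of each of model_yellow, model_brown, bottle_red, bottle_blue, casting_ring below 0.02 m/s and x of model_brown in the frame of tray_pink between -0.0575 and 0.0575 m and y of model_brown in the frame of tray_pink between -0.0775 and 0.0775 m and x of bottle_red in the frame of tray_lime between -0.0575 and 0.0575 m and y of bottle_red in the frame of tray_lime between -0.0775 and 0.0775 m and z of each of bottle_red, bottle_blue in the frame of tray_lime below 0.009 m and x of bottle_blue in the frame of tray_lime between -0.0575 and 0.0575 m and y of bottle_blue in the frame of tray_lime between -0.0775 and 0.0775 m and x of casting_ring in the frame of tray_blue between -0.0575 and 0.0575 m and y of casting_ring in the frame of tray_blue between -0.0775 and 0.0775 m and z of casting_ring in the frame of tray_blue below 0.009 m); the robot touches nothing.
It fails at once if one of the five things is dropped (moves faster than 0.7 m/s while out of the fingers) ((linear speed of model_yellow above 0.7 m/s and contact force between the fingers and model_yellow below 0.05 N) or (linear speed of model_brown above 0.7 m/s and contact force between the fingers and model_brown below 0.05 N) or (linear speed of bottle_red above 0.7 m/s and contact force between the fingers and bottle_red below 0.05 N) or (linear speed of bottle_blue above 0.7 m/s and contact force between the fingers and bottle_blue below 0.05 N) or (linear speed of casting_ring above 0.7 m/s and contact force between the fingers and casting_ring below 0.05 N)).
It fails at once if the bur stand is moved by more than 20 mm (distance of bur_stand from where it was at the start of the episode above 0.02 m).
It fails at once if the mixing bowl is moved by more than 20 mm (distance of mixing_bowl from where it was at the start of the episode above 0.02 m).
It also fails if it takes over 115 s, if anything falls off the work surface, if the arm or the gripper's body presses on something with over 40 N, if the wrist force passes 120 N, or if a joint passes its speed limit or range.

### The arm

A 6-joint arm with a two-finger parallel gripper is mounted at the origin on the work surface. World frame = base frame: x ahead of the robot, y to its left, z up, the work surface at z = 0. Lengths are in mm, angles in degrees, forces in N, time in s.
With the tool pointing down it reaches from about 350 to 925 mm from the base axis. Payload 6.4 kg.
Tool frame: the origin (TCP) lies at the very end of the fingers, on their centre line; the grasp point (between the pads) lies 19 mm behind it (ctrl.grasp_offset is the distance from the TCP to the grasp point, in mm); y points along the fingers, z is the direction in which the jaws open and shut, and the axes are right-handed (so a half turn about y gives the same grasp; the last joint's range is limited). The gripper opens to 94 mm and grips with 3 to 60 N. Pads are 16 mm wide; open, the fingers measure 119 mm over their backs; the gripper's body (75 mm by 177 mm) begins 78 mm behind the grasp point.
Start: joints at [63.994, 14.043, 89.255, -0, 76.702, -9.975], TCP at [179.503, 624.734, 205.455] pointing down, gripper open.
Joint ranges: [-179.41, 179.41], [-58.25, 129.5], [7.25, 145.43], [-54.29, 234.29], [11.92, 165.04], [-157.13, 157.13]. Speed limits (degrees/s): [147.25, 147.25, 180, 180, 180, 180].

### API

Orientations are given as a 3x3 rotation matrix whose columns are the frame's x, y, z axes.
In Python, from station import ctrl gives the robot as it stands. The module is installed in compiled form; this text tells all that it offers. Calls block until the motion is done:
- ctrl.movep(position, orientation): joint-space move of the TCP to a pose.
- ctrl.movel(position, rotation=None, max_speed=150): straight line of the TCP; rotation=None keeps the orientation; max_speed is the mean speed in mm/s.
- ctrl.goto_joints(angles): joint-space move.
- ctrl.grip(opening): finger opening in mm; the grip force is fixed at half the most; returns when the fingers have stopped.
- ctrl.hold(seconds).
- ctrl.ik(position, orientation): joint angles nearest the present ones, or None.
- ctrl.sense(): the state.
- ctrl.snapshot(name): name is "side" or "top" or "wrist"; returns the picture (384x512x3 uint8, red, green, blue); there is no depth.
- ctrl.get_calibration(name): a dict with "vertical_fov" (degrees; the focal length in pixels is half the picture's height over the tangent of half this angle, whatever the lens; pixels are square), "cx", "cy" (the principal point, pixels), "k1" (the pictures are not rectified: a ray, as slopes to the right and down, at radius r is drawn at 1 + k1 r^2 times it, then the intrinsics apply), "rvec" (rotation vector, rad) and "tvec" (3), from world to camera coordinates, as OpenCV has them; the wrist camera has in their place "mount" (4x4, takes a point from camera to tool coordinates, whose origin is the TCP and whose axes are the tool frame's). Camera axes: x right, y down, z forward; pixel columns grow to the right and rows downward; lengths in mm; the calibration is good to about 2 mm. A picture is of the moment at which its call begins: read the wrist's pose just before it. get_calibration takes no time and is no camera call.
A pose or a line that the arm cannot do raises ctrl.PlanningError and nothing moves.
- ctrl.hand_in(): hands the job in, once; it reports no verdict.
The state is a dict: "clock": time; "qpos": joint angles; "joint_vel": joint speeds; "joint_efforts": joint torques, N m; "ee_pos": TCP position; "tool_rot": TCP orientation; "ft_force": force on the tool from outside, world axes, zero at the start; "moment": the same for the moment, N m; "gripper_width": finger opening in mm.
Only numpy, scipy, OpenCV 4.12 (cv2) and the standard library are available. Lean on these libraries where they do the work, as an engineer would, in place of code of your own. Each camera call takes 0.05 s, during which the arm holds its last target.

## Working session

There is one attempt and no reset: what is moved stays moved. The work goes in short steps, each a Python script; the robot and the scene stay as the last script left them, time stands still between calls to the robot, and variables do not carry over. Pictures are saved under pics/ and viewed, and the job is handed in when it is done.

```bash
mkdir -p pics; python3 - <<'E'
from station import ctrl
import cv2
for n in ("top","side","wrist"):
    im=ctrl.snapshot(n); cv2.imwrite(f"pics/{n}0.png",im[:,:,::-1]); print(n,ctrl.get_calibration(n))
print(ctrl.sense()); print(ctrl.grasp_offset)
E
```

```text
top {'vertical_fov': 51.42702172666101, 'cx': 256.3070891036724, 'cy': 190.3021953229262, 'k1': 0.03697254776322405, 'rvec': array([ 2.1486403 , -2.15539983,  0.14781145]), 'tvec': array([ -7.39025267, 569.81397023, 820.5530612 ])}
side {'vertical_fov': 49.290813696064056, 'cx': 257.1358909646005, 'cy': 190.36190103739605, 'k1': -0.03122776758138081, 'rvec': array([ 0.1325014 , -2.81606733,  1.26828097]), 'tvec': array([ 550.89166981,   76.54386396, 1056.54856886])}
wrist {'vertical_fov': 59.02516677721744, 'cx': 255.82534334304887, 'cy': 194.2794823674653, 'k1': 0.004519377762006422, 'mount': array([[-2.70561546e-05,  9.58473176e-01,  2.85182696e-01,
        -8.36962228e+01],
       [-3.21068902e-04, -2.85182690e-01,  9.58473124e-01,
        -1.79436857e+02],
       [ 9.99999948e-01, -6.56306981e-05,  3.15451877e-04,
        -6.21665209e-01],
       [ 0.00000000e+00,  0.00000000e+00,  0.00000000e+00,
         1.00000000e+00]])}
{'clock': 0.15, 'qpos': array([ 6.39926061e+01,  1.40734124e+01,  8.93084453e+01,  7.11279939e-04,
        7.67000816e+01, -9.97457881e+00]), 'joint_vel': array([ 0.03008727,  0.01496221, -0.16367843, -0.11467532, -0.02129848,
        0.04908845]), 'joint_efforts': array([-4.99189639e-05, -4.16268539e+01, -3.14980316e+01,  6.85106870e-02,
        3.15805664e-02, -8.19335332e-05]), 'ee_pos': array([179.30611946, 624.31139278, 204.61935652]), 'tool_rot': array([[ 9.61102798e-01, -6.37942905e-04,  2.76190159e-01],
       [-2.76190774e-01, -1.27999646e-03,  9.61101981e-01],
       [-2.59605765e-04, -9.99998977e-01, -1.40640212e-03]]), 'ft_force': array([ 0.65181331, -0.54879849,  0.10635665]), 'moment': array([ 0.04940621, -0.00128451, -0.00034785]), 'gripper_width': 94.00519710726059}
18.8
```

View pics/top0.png

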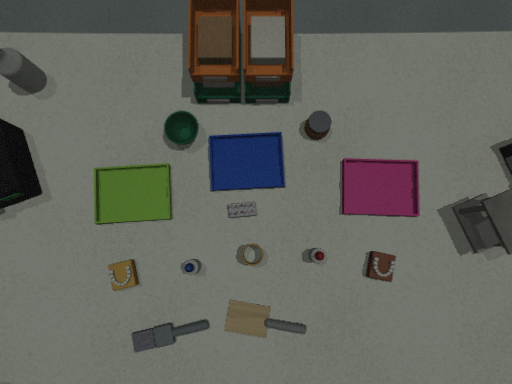

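View pics/side0.png

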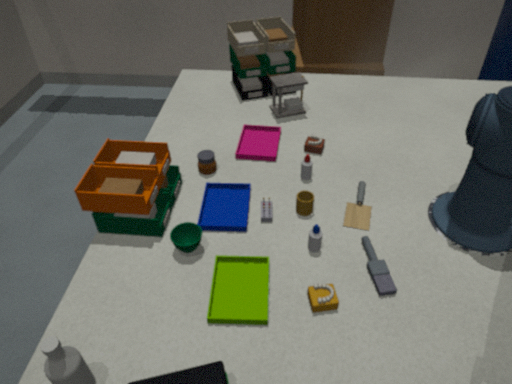

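View pics/wrist0.png

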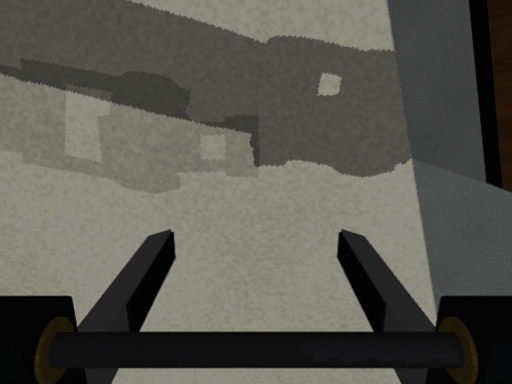

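The top view has +x up and +y left. It shows the lime tray at about (133,194), blue (247,161) and pink (380,187). The objects are in a row near row 260. I'll enlarge that area for accurate pixel positions.

```bash
cat > h.py <<'E'
import numpy as np, cv2
from station import ctrl
def K(c):
    f=192/np.tan(np.radians(c["vertical_fov"])/2)
    return f
def ray(c,u,v):
    f=K(c); d=np.array([(u-c["cx"])/f,(v-c["cy"])/f]); s=d.copy()
    for _ in range(20): s=d/(1+c["k1"]*(s@s))
    return np.array([s[0],s[1],1.])
def pose(c,T=None):
    "cam->world R, origin"
    if "mount" in c:
        M=T@c["mount"]; return M[:3,:3],M[:3,3]
    R=cv2.Rodrigues(np.array(c["rvec"]))[0]; return R.T,-R.T@np.array(c["tvec"]).ravel()
def toplane(c,u,v,z,T=None):
    R,o=pose(c,T); d=R@ray(c,u,v); return o+d*(z-o[2])/d[2]
def proj(c,P,T=None):
    R,o=pose(c,T); p=R.T@(np.asarray(P,float)-o); s=p[:2]/p[2]
    s=s*(1+c["k1"]*(s@s)); return K(c)*s+[c["cx"],c["cy"]]
def tcpT(s):
    T=np.eye(4);T[:3,:3]=s["tool_rot"];T[:3,3]=s["ee_pos"];return T
def crop(im,x0,y0,w,h,k,name):
    o=cv2.resize(im[y0:y0+h,x0:x0+w],None,fx=k,fy=k,interpolation=cv2.INTER_CUBIC)
    o=o.copy()
    for x in range((x0+9)//10*10,x0+w,10):
        cv2.putText(o,str(x),(int((x-x0)*k),8),0,.3,(0,255,255),1); cv2.line(o,(int((x-x0)*k),10),(int((x-x0)*k),16),(0,255,255),1)
    for y in range((y0+9)//10*10,y0+h,10):
        cv2.putText(o,str(y),(0,int((y-y0)*k)+3),0,.3,(0,255,255),1); cv2.line(o,(20,int((y-y0)*k)),(26,int((y-y0)*k)),(0,255,255),1)
    cv2.imwrite(name,o)
E
python3 - <<'E'
from h import *
im=cv2.imread("pics/top0.png")
crop(im,85,240,160,60,5,"pics/c1.png")
crop(im,230,235,175,60,4.5,"pics/c2.png")
c=ctrl.get_calibration("top"); print(pose(c)[1])
# tray segmentation
hsv=cv2.cvtColor(im,cv2.COLOR_BGR2HSV)
for n,lo,hi in(("lime",35,50),("blue",110,125),("pink",155,172)):
    m=cv2.inRange(hsv,(lo,120,40),(hi,255,255))
    k,l,st,ce=cv2.connectedComponentsWithStats(m); i=1+np.argmax(st[1:,4])
    cn=np.argwhere(l==i)[:,::-1].astype(np.float32); r=cv2.minAreaRect(cn); b=cv2.boxPoints(r)
    P=np.array([toplane(c,*p,20)[:2] for p in b]); print(n,b.round(1).tolist(),P.round(0).tolist(),P.mean(0).round(1),[np.linalg.norm(P[j]-P[j-1]).round(0) for j in(1,2)])
E
```

```text
[453.7321214   -7.56603987 890.01113465]
lime [[91.5999984741211, 167.8000030517578], [168.8000030517578, 163.0], [172.1999969482422, 218.6999969482422], [95.0, 223.60000610351562]] [[623.0, 354.0], [634.0, 185.0], [510.0, 174.0], [501.0, 340.0]] [567.2 263.1] [np.float64(169.0), np.float64(124.0)]
blue [[208.1999969482422, 135.60000610351562], [281.3999938964844, 131.6999969482422], [284.20001220703125, 186.10000610351562], [211.10000610351562, 190.0]] [[696.0, 98.0], [705.0, -66.0], [581.0, -71.0], [573.0, 90.0]] [639.   12.9] [np.float64(164.0), np.float64(124.0)]
pink [[342.0, 159.0], [418.0, 159.0], [418.0, 215.0], [342.0, 215.0]] [[642.0, -200.0], [641.0, -367.0], [517.0, -360.0], [517.0, -196.0]] [ 579.4 -280.8] [np.float64(167.0), np.float64(124.0)]
```

View pics/c1.png

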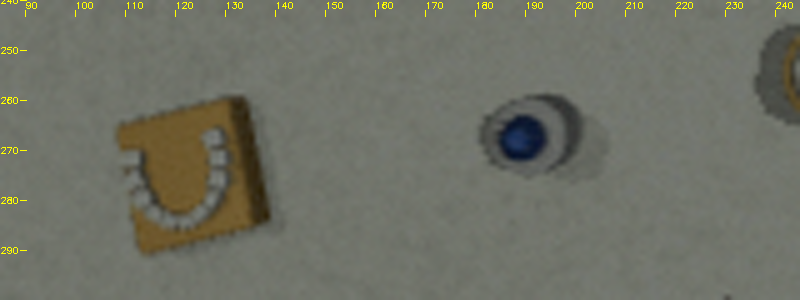

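View pics/c2.png

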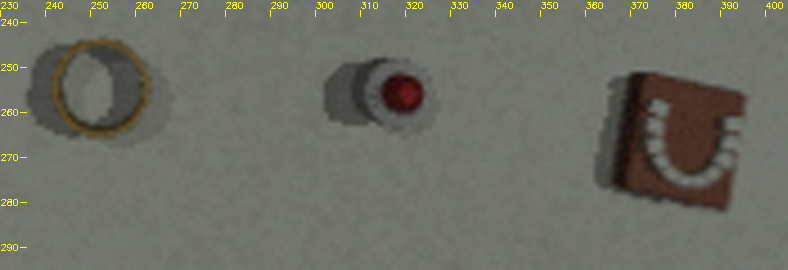

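The enlarged crops give me the top-face corners of both models, the z=52 circles of the bottles and the rim of the ring. I'll compute poses from these, check the sizes and reproject them into the side view.

```bash
cat > poses.py <<'E'
from h import *
c=ctrl.get_calibration("top"); cs=ctrl.get_calibration("side")
def quad(q): return np.array([toplane(c,*p,28)[:2] for p in q])
Y=quad([(108.6,265.4),(131.6,259.4),(136.2,284.6),(113.6,290.8)])
B=quad([(372.9,251),(395.6,256.1),(391.6,281.7),(369.6,276.1)])
def mod(P):
    f=(P[2]+P[3]-P[0]-P[1]); return P.mean(0),np.degrees(np.arctan2(f[1],f[0]))
E
python3 - <<'E'
from poses import *
im=cv2.imread("pics/side0.png")
k=2
def dot(P,col):
    p=proj(cs,P); out.append((p,col))
out=[]
for P in (Y,B):
    print(mod(P),[np.linalg.norm(P[i]-P[i-1]).round(1) for i in range(4)])
    for q in P: dot([*q,28],(255,0,255)); dot([*q,0],(255,255,0))
for n,p,z,r in(("blue",(190.2,267.2),52,16),("red",(318.7,256.3),52,16),("ring",(252.7,254.4),50,23)):
    q=toplane(c,*p,z); print(n,q)
    for zz in(z,0):
        for t in np.arange(0,6.28,.4): dot([q[0]+r*np.cos(t),q[1]+r*np.sin(t),zz],(255,0,255))
for (u,v),n in (((189.4,267.4),"blue"),((319.6,255.9),"red")): print(n,toplane(c,u,v,75))
for ce,a in(((567.2,263.1),3.8),((639,12.9),3.),((579.4,-280.8),0)):
    a=np.radians(a);R=np.array([[np.cos(a),-np.sin(a)],[np.sin(a),np.cos(a)]])
    for s in((1,1),(1,-1),(-1,1),(-1,-1)): dot([*(np.array(ce)+R@(np.array(s)*[61.5,81.5])),20],(255,255,255))
x0,y0,w,h=185,110,200,220; k=2.7
o=cv2.resize(im[y0:y0+h,x0:x0+w],None,fx=k,fy=k,interpolation=cv2.INTER_CUBIC)
for p,col in out: cv2.circle(o,tuple(np.round((p-[x0,y0]+.5)*k).astype(int).tolist()),1,col,-1)
cv2.imwrite("pics/sideov.png",o)
E
```

```text
(array([391.96167694, 273.38129516]), np.float64(-166.5579631039321)) [np.float64(53.9), np.float64(49.2), np.float64(53.5), np.float64(48.0)]
(array([ 408.31792409, -275.69462586]), np.float64(168.9123578830303)) [np.float64(53.1), np.float64(48.6), np.float64(54.2), np.float64(46.9)]
blue [408.38257791 127.65314493  52.        ]
red [ 429.62882301 -137.92639632   52.        ]
ring [433.79020638  -1.22462208  50.        ]
blue [409.24296216 125.5338194   75.        ]
red [ 431.08150965 -136.17959899   75.        ]
```

View pics/sideov.png

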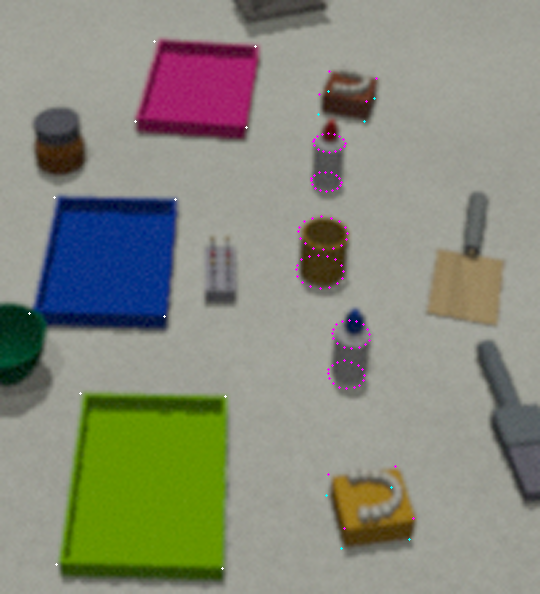

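The sizes (about 54×49 seen for 56×50) and the side reprojection agree to within about 3 mm, well inside the jaw margin. I'll start with the yellow model.

```bash
cat > act.py <<'E'
from h import *
def rot(a):
    a=np.radians(a);co,s=np.cos(a),np.sin(a)
    return np.array([[s,0,co],[-co,0,s],[0,-1,0]],float)
ZT=185
def st(m):
    s=ctrl.sense(); print(m,"t=%.1f"%s["clock"],s["ee_pos"].round(1),"w=%.1f"%s["gripper_width"],"F",s["ft_force"].round(1),"q1,6",s["qpos"][[0,5]].round(0))
def pick(xy,a,ztcp,close):
    if ctrl.sense()["gripper_width"]<90: ctrl.grip(94)
    ctrl.movel([*xy,ZT],rot(a),max_speed=300)
    ctrl.movel([*xy,ztcp],max_speed=130); st("at")
    ctrl.grip(close); st("gripped")
    ctrl.movel([*xy,ZT],max_speed=130); st("lifted")
def place(xy,a,ztcp,opn):
    ctrl.movel([*xy,ZT],rot(a),max_speed=250)
    ctrl.movel([*xy,ztcp+20],max_speed=130)
    ctrl.movel([*xy,ztcp],max_speed=35); st("down")
    ctrl.grip(opn); st("open")
    ctrl.movel([*xy,ZT],max_speed=150); st("up")
def snap(n,f):
    s=ctrl.sense(); im=ctrl.snapshot(n)[:,:,::-1]; cv2.imwrite(f,im); return im,tcpT(s)
E
python3 - <<'E'
from act import *
pick((392,273),103.4,4,40)
snap("top","pics/t1.png");snap("side","pics/s1.png")
E
```

```text
at t=3.2 [392.6 273.3   4.7] w=94.0 F [-1.4  0.5 -0. ] q1,6 [ 21. -82.]
gripped t=4.0 [392.  273.1   4. ] w=49.7 F [-0.1  1.5  1.3] q1,6 [ 21. -82.]
lifted t=5.5 [391.4 272.7 184. ] w=49.7 F [-0.4  0.  -2.5] q1,6 [ 21. -82.]
```

View pics/s1.png

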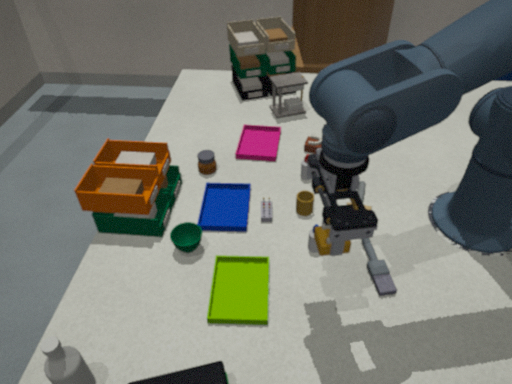

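The side picture shows the yellow model lifted in the gripper at about (330,240), with a width of 49.7 mm, which matches. I'll place it in pink at tray y=+38.

```bash
python3 - <<'E'
from act import *
place((579,-243),0,8.5,66)
snap("top","pics/t2.png");snap("side","pics/s2.png");snap("wrist","pics/w2.png")
E
```

```text
down t=10.0 [ 579.  -243.     8.2] w=50.0 F [-0.3 -0.9 -2.5] q1,6 [-33. -33.]
open t=10.5 [ 579.1 -243.1    8.7] w=66.0 F [0.2 0.3 0.1] q1,6 [-33. -33.]
up t=11.8 [ 578.4 -242.6  183.6] w=66.2 F [-0.  -0.5 -0.2] q1,6 [-33. -33.]
```

View pics/s2.png

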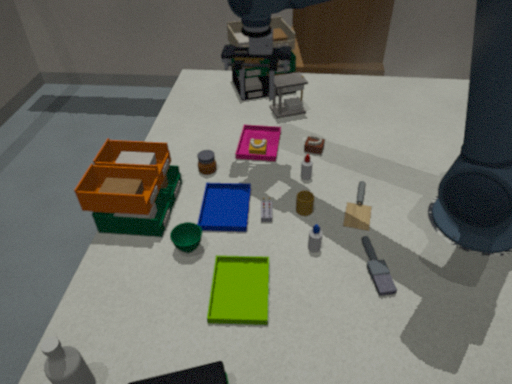

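View pics/w2.png

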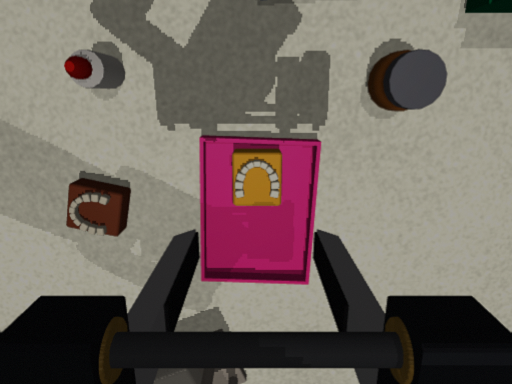

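The wrist view shows the yellow model flat in the upper part of the pink tray at (258,178), leaving enough room below it. Next is brown.

```bash
python3 - <<'E'
from act import *
pick((408.5,-275.5),78.9,4,40)
place((579.5,-318),0,8.5,66)
snap("wrist","pics/w3.png");snap("side","pics/s3.png")
E
```

```text
at t=15.7 [ 409.  -276.     4.8] w=93.8 F [-0.  -1.  -0.4] q1,6 [ -47. -126.]
gripped t=16.4 [ 408.5 -275.6    4. ] w=50.0 F [-0.7 -1.1 -0.5] q1,6 [ -47. -126.]
lifted t=18.0 [ 408.1 -275.1  184. ] w=49.4 F [-0.5  0.2 -1.5] q1,6 [ -47. -126.]
down t=21.6 [ 579.5 -318.     8.2] w=50.1 F [-0.1 -0.6 -1.3] q1,6 [-39. -39.]
open t=22.1 [ 579.6 -318.     8.6] w=66.1 F [-0.6  0.6  0.3] q1,6 [-39. -39.]
up t=23.4 [ 578.9 -317.5  183.5] w=66.0 F [ 0.2  0.7 -0.5] q1,6 [-39. -39.]
```

View pics/w3.png

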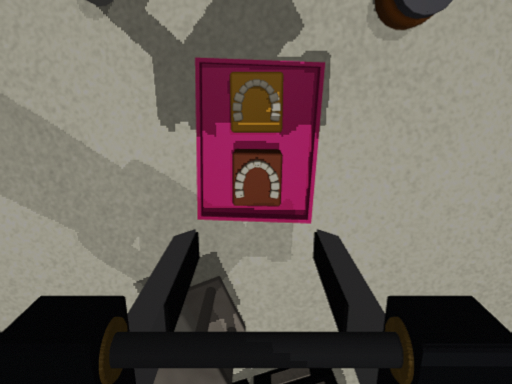

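View pics/s3.png

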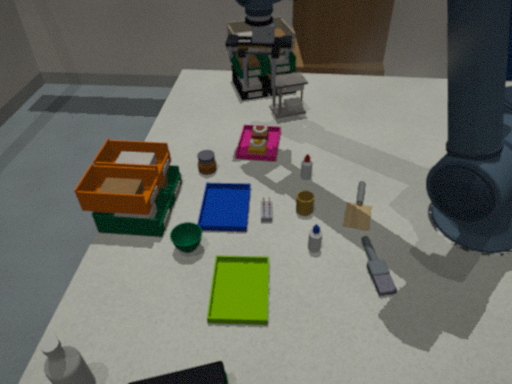

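Both models sit upright side by side in pink. Next, the red bottle goes to lime and the ring to blue.

```bash
python3 - <<'E'
from act import *
pick((430,-137),0,11,20)
place((569.5,225),4,15.5,48)
snap("wrist","pics/w4.png")
pick((434,-1),90,11,30)
place((639,13),93,15.5,62)
snap("wrist","pics/w5.png");snap("side","pics/s5.png")
E
```

```text
at t=26.5 [ 430.6 -137.4   11.7] w=93.9 F [ 0.4 -0.9  0.3] q1,6 [-32. -32.]
gripped t=27.5 [ 430. -137.   11.] w=31.5 F [ 0.1 -0.8  1.2] q1,6 [-32. -32.]
lifted t=29.0 [ 429.5 -136.7  184.1] w=31.7 F [-0.1 -0.  -0.4] q1,6 [-32. -32.]
down t=32.7 [569.4 225.   15.2] w=31.7 F [-0.3 -0.8 -0.8] q1,6 [11.  7.]
open t=33.2 [569.6 225.   15.6] w=47.7 F [ 0.5 -0.1 -0.9] q1,6 [11.  7.]
up t=34.5 [568.7 224.8 183.6] w=47.9 F [ 0.   0.1 -0.8] q1,6 [11.  7.]
at t=38.7 [434.7  -1.2  11.7] w=93.8 F [ 0.1 -0.5  0.2] q1,6 [ -15. -105.]
gripped t=39.5 [434.  -1.  11.] w=45.1 F [ 0.1 -0.8 -0.1] q1,6 [ -15. -105.]
lifted t=41.0 [433.4  -0.8 184.1] w=45.1 F [ 0.7 -1.  -1.4] q1,6 [ -15. -105.]
down t=44.0 [639.   13.   15.2] w=45.6 F [ 0.2  1.1 -1.6] q1,6 [  -9. -102.]
open t=44.5 [639.1  13.   15.6] w=61.8 F [-0.6 -0.9  0.4] q1,6 [  -9. -102.]
up t=45.8 [638.2  13.1 183.6] w=62.0 F [-0.2 -0.  -0. ] q1,6 [  -9. -102.]
```

View pics/w4.png

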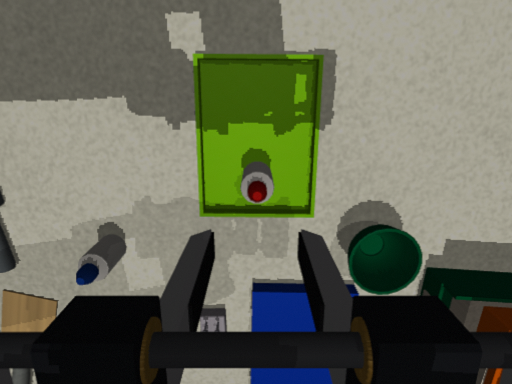

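View pics/w5.png

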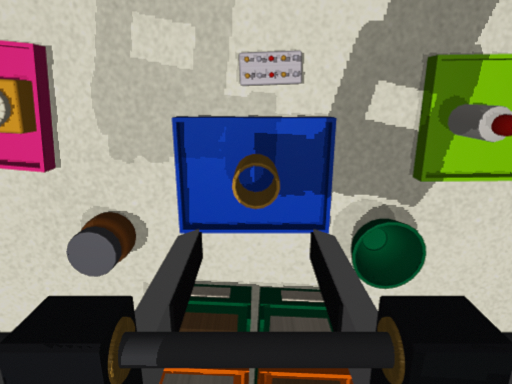

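View pics/s5.png

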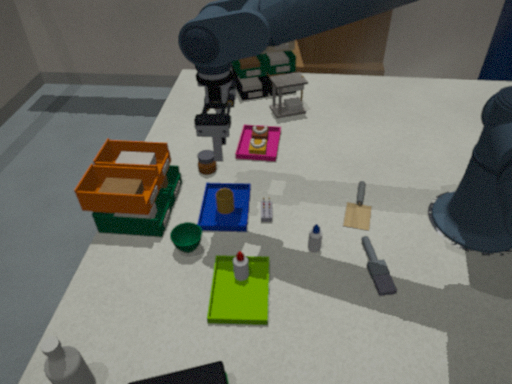

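The ring stands in blue at side-view (225,202) and the red bottle stands in lime at (240,265). The blue bottle is last.

```bash
python3 - <<'E'
from act import *
pick((409,127),0,11,20)
place((564.7,301),4,15.5,48)
snap("wrist","pics/w6.png")
ctrl.movel([400,420,230],rot(60),max_speed=250); ctrl.hold(0.3)
st("clear")
im,_=snap("top","pics/t6.png");snap("side","pics/s6.png")
c=cv2.imread("pics/t6.png"); crop(c,85,95,345,140,2.3,"pics/t6c.png")
# movement of stand/bowl
a=cv2.imread("pics/top0.png")
cv2.imwrite("pics/cmp.png",cv2.resize(np.vstack([a[95:225,150:300],c[95:225,150:300]]),None,fx=2.2,fy=2.2,interpolation=cv2.INTER_CUBIC))
E
```

```text
at t=49.8 [409.7 127.   11.7] w=93.9 F [ 0.  -0.2  0.6] q1,6 [2. 2.]
gripped t=50.8 [409. 127.  11.] w=31.6 F [0.3 0.5 0.2] q1,6 [2. 2.]
lifted t=52.3 [408.4 127.  184.1] w=31.7 F [ 0.2  0.1 -0.9] q1,6 [2. 2.]
down t=55.4 [564.6 301.   15.2] w=31.3 F [-0.3 -0.1 -1. ] q1,6 [18. 14.]
open t=55.9 [564.7 301.   15.5] w=47.7 F [-0.5 -0.3  0.5] q1,6 [18. 14.]
up t=57.1 [564.  300.8 183.6] w=48.3 F [-0.1  0.2 -0.6] q1,6 [18. 14.]
clear t=58.6 [400.4 419.6 229.8] w=47.7 F [-1.1  0.3  0.9] q1,6 [ 35. -25.]
```

View pics/t6c.png

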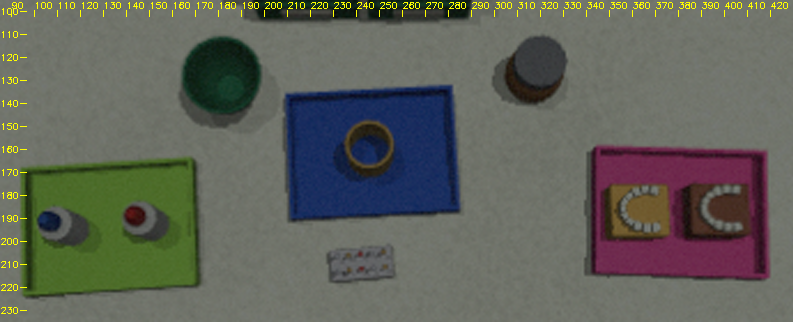

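View pics/s6.png

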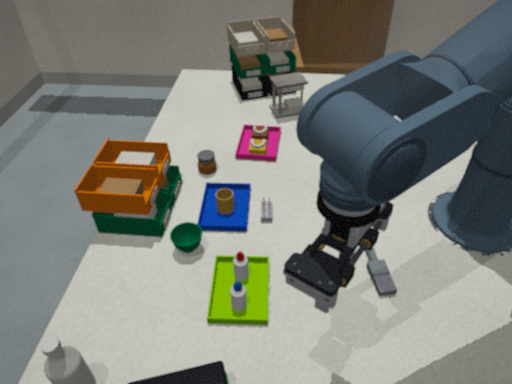

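View pics/cmp.png

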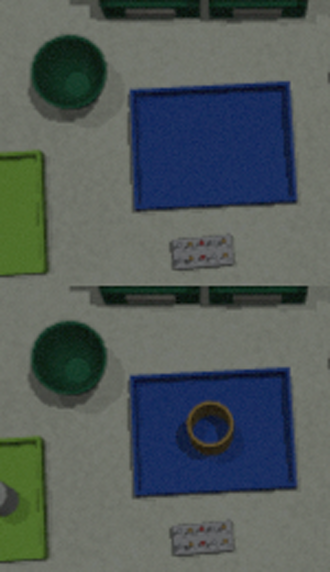

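All five stand upright inside their trays. In the before/after comparison, the bowl and bur stand are at the same pixels. Handing in.

```bash
python3 -c "
from station import ctrl
print(ctrl.hand_in())"
```

```text
the job is handed in; nothing more can be done
None
```

I put both tooth models in the pink tray, both dropper bottles in the lime-green tray and the casting ring in the blue tray, then handed the job in. `hand_in` gives no verdict, so I don't have confirmation of a pass.

- **Placing:** Each item was lowered slowly onto its tray floor and released from about 0.5 mm or less. The robot clock read 58.6 s of the 115 s allowed just before I handed in.
- **Grips:** Finger widths at each grip matched the objects: about 50 mm for the models, 31.6 mm for the bottles and 45 mm for the ring.
- **Final pictures:** The top and side views show all five items upright inside the right trays, and the arm touching nothing. The bowl and bur stand look unmoved in a before/after comparison by eye.
- **Measurement accuracy:** Object positions from the top camera agreed with the side view to about 2–3 mm. The models' top faces measured about 2 mm smaller than their stated size. Neither affected a grasp or a placing.
- **Not measured:** I judged the final tilt and height from the pictures only.

No check failed.

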